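# Load the welding jig and work the locating block loose

### The job

Slide the flat aluminium plate into the slot of the welding jig, fully home against the end stop. Then take the locating block by its orange post and rock it to both sides until the two stiff brass keepers are pushed back and it comes free, lift it out, and finish still holding it in the gripper, upright and steady, straight above its nest with its foot one to five centimetres clear of the keepers. Leave the tube, the steel offcut and the hammer alone and never tip the block over.

Things in the scene. Friction and masses are not known exactly. Their poses are not given: they have to be found in the camera images.
- jig: Dark steel welding jig fixed to the bench, 86 x 135 mm. Origin on the bench surface; y runs along the slot, from the nest end to the open mouth; x runs across, from the near keeper to the far keeper; z up. Sites nest, slot_mouth and slot_stop mark its parts. Behind the stop two rails, 45 mm high, carry the brass keepers.
- nest (a point): Centre of the floor of the block's pocket, at bench height, at jig (0, -55, 0) mm; axes as the jig's. The pocket is 16 (x) x 33 (y) mm, 8 mm deep; its floor is the bench top.
- slot_mouth (a point): Centre of the slot's mouth, 5 mm above the bench, at jig (0, 43, 5) mm, axes as the jig's. The slot's floor is the bench; side walls 52.5 mm apart, 12.5 mm high, with flared lead-ins reaching 9 mm out of the mouth and opening to about 63 mm; two blue straps (tops 18.5 mm above the bench) bridge it with 12.5 mm headroom.
- slot_stop (a point): Centre of the end stop's face, 5 mm above the bench, at jig (0, -22, 5) mm, 65 mm behind the mouth. The plate is home when its leading end touches this face.
- plate: Loose bare aluminium plate, 50 (x) x 110 (y) x 10 mm thick, about 0.15 kg, flat on the bench. Origin at the centre of its underside. Either end may go in first. Home, its last 45 mm stick out of the slot and its origin lies at jig (0, 33, 0) mm.
- block: Loose locating block, about 0.25 kg, 102 mm tall, standing in the nest; origin at its underside's centre, axes as the jig's. Foot 14 (x) x 30 mm, height 0-15; shoulder 38 (x) x 30 mm, height 14-42; orange post to grip 28 x 28 mm, height 42-102. Keeper lips overhang the shoulder, 4 mm above it: no straight pull frees it. Leaned about 8 deg to -x or +x on its foot, the post pushes a keeper back.
- keeper_near (a joint): Brass strip 28.5 x 26 x 6 mm on the jig's -x rail, 46-52 mm above the bench, its lip facing the post. Value: how far it has slid outward (to jig -x), 0 to 0.001 m at the start, 0.006 m fully back. Stiff: moves at about 10 N and stays where pushed, no spring.
- keeper_far (a joint): The same on the +x side: outward slide to jig +x, 0 to 0.006 m. The gap between the lips is 29 mm plus both values and the 38 mm shoulder must pass, so push each back 4.5 mm or more; one alone is not enough.
- keeper_near_lip (a point): Middle of the top edge of the near keeper's lip, 52 mm above the bench; moves with it.
- keeper_far_lip (a point): Middle of the top edge of the far keeper's lip, 52 mm above the bench; moves with it.
- tube: Bystander: dark steel tube standing upright, 48 mm outside diameter, 120 mm tall; origin at the centre of its underside.
- offcut: Bystander: steel bar offcut 30 x 120 (y) x 25 mm lying on the bench; origin at the centre of its underside.
- hammer: Bystander: hammer 240 mm long lying along its x axis, head to +x.
Things that resemble listed ones, but are neither listed nor needed, are in the scene too. Of the things like the plate, leave any that is blue; of the rest the smaller one is meant. Leave any green look-alike of the block alone.

How it is judged:
By the outcome, as a careful person would: the job done as asked, in the order asked, and still so for the second after the job is handed in, while the arm keeps its last pose, push and grip.
It also fails if it takes over 54 s, if anything falls off the work surface, if the arm or the gripper's body presses on something with over 40 N, if the wrist force passes 120 N, or if a joint passes its speed limit or range.

### The arm

A 6-joint arm with a two-finger parallel gripper is mounted at the origin on the work surface. World frame = base frame: x ahead of the robot, y to its left, z up, the work surface at z = 0. Lengths are in m, angles in rad, forces in N, time in s.
With the tool pointing down it reaches from about 0.275 to 0.775 m from the base axis. Payload 14.6 kg.
Tool frame: the origin (TCP) lies at the very end of the fingers, on their centre line; the grasp point (between the pads) lies 19 mm behind it; z points along the fingers, y is the direction in which the jaws open and shut (so a half turn about z gives the same grasp; the last joint's range is limited). The gripper opens to 85 mm and grips with 20 to 120 N. Pads are 22 mm wide; open, the fingers measure 114 mm over their backs; the gripper's body (76 mm by 85 mm) begins 54 mm behind the grasp point. The pads swing forward as they close: fully open they stand 13 mm farther back than shut.
Start: joints at [-1.456, 0.263, -0.048, 1.259, 0, 1.415], TCP at [0.14, -0.506, 0.231] pointing down, gripper open.
Joint ranges: [-2.65, 2.65], [-0.89, 1.7], [-1.18, 1.37], [-2.13, 2.11], [-1.35, 1.29], [-3.14, 3.14]. Speed limits (rad/s): [1.89, 1.89, 2.57, 2.79, 3.14, 3.14].

### API

Orientations are given as a rotation vector (axis times angle).
In Python, from workcell import arm gives the robot as it stands.
- The arm moves only by the tool move_arm, never from a script. Its arguments are lists of equal length, an entry for each row: "translation": the shift along the tool's x, y, z in units of 30 mm (1.0 is 30 mm), a list of three; "rot": the turn, a rotation vector about the tool's x, y, z in degrees, a list of three; "fingers": the finger opening in mm, from 0 to 85.4. In form: {"translation": [[x, y, z], ...], "rot": [[wx, wy, wz], ...], "fingers": [fingers, ...]}. A call has 1 to 20 rows; each row shifts and turns the pose as measured when the row begins, along the tool's axes as they then stand; what a row does not reach is not made up. A row lasts 1/10 s, in which the tool goes at most 50 mm and 8.59 degrees, less where a joint would pass 70% of its speed; a pose out of reach is approached as far as the arm can. A call is refused whole if a number of a shift passes 1 or a number of a turn 8.59, either way. A call with a gripper value outside its range is refused whole. The fingers move at their own pace and stop on an object; "newtons" is the grip in N (left out, the last holds). Time passes only in rows, so rows that do not move let the fingers close. It gives the time, the measured TCP pose, the force and the opening at its end, in the units of the state.
- arm.read_state(): the state, without advancing time (a new reading comes with each control period).
- arm.capture(name): name is "side" or "top" or "wrist"; returns the picture (420x560x3 uint8, red, green, blue); there is no depth.
- arm.camera_model(name): a dict with "fx", "fy", "cx", "cy" (pixels), "cam_to_world" (4x4, takes a point from camera to world coordinates); the wrist camera has in their place "T_tool_cam" (4x4, takes a point from camera to tool coordinates, whose origin is the TCP and whose axes are the flange's). Camera axes: x right, y up, looking along -z (the intrinsics and any distortion apply to the point x, -y, -z); pixel columns grow to the right and rows downward; lengths in m; the calibration is good to about 2 mm. The wrist camera is an equidistant fisheye: a pixel r from the principal point sees the ray r / f radians off the axis. A picture is of the moment at which its call begins: read the wrist's pose just before it. camera_model takes no time and is no camera call.
- arm.finish_job(): hands the job in, once; it reports no verdict.
The state is a dict: "time": time; "joints": joint angles; "joint_velocities": joint speeds; "tau": joint torques, N m; "ee_pos": TCP position; "ee_rot": TCP orientation; "contact_force": force on the tool from outside, world axes, zero at the start; "moment": the same for the moment, N m; "grip_width": finger opening in m.
Only numpy, scipy, OpenCV 4.12 (cv2) and the standard library are available. Lean on these libraries where they do the work, as an engineer would, in place of code of your own. Each camera call takes 0.05 s, during which the arm holds its last target. There are 200 camera calls.

## Working session

There is one attempt and no reset: what is moved stays moved. The work goes in short steps, Python scripts to look and compute and a tool call to move; the robot and the scene stay as the last step left them, time stands still between calls to the robot, and variables do not carry over. Pictures are saved under pics/ and viewed, about 8 in all and at most 12, crops included, and the job is handed in when it is done.

Besides the shell and the picture viewer there is one more tool, called after "Request:" as a command line: name --argument value ..., lists and objects as JSON in quotes. move_arm: Moves the arm, as the interface text tells. Its arguments: {"type":"object","properties":{"translation":{"type":"array"},"rot":{"type":"array"},"fingers":{"type":"array"},"newtons":{"type":"number"}},"required":["translation","rot","fingers"]}

```bash
ls; mkdir -p pics; python3 - <<'E'
from workcell import arm
import cv2,numpy as np
for n in("top","side"):
    im=arm.capture(n); cv2.imwrite(f"pics/{n}0.png",im[:,:,::-1])
    m=arm.camera_model(n); print(n,{k:(np.round(v,4).tolist()) for k,v in m.items()})
m=arm.camera_model("wrist");print({k:(np.round(v,4).tolist()) for k,v in m.items()})
s=arm.read_state();print(s)
E
```

```text
pics
top {'fx': 479.6959, 'fy': 479.6959, 'cx': 268.9728, 'cy': 207.0477, 'cam_to_world': [[0.0156, 0.9955, -0.0939, 0.5034], [-0.9998, 0.017, 0.014, -0.0039], [0.0155, 0.0936, 0.9955, 1.0731], [0.0, 0.0, 0.0, 1.0]]}
side {'fx': 482.5818, 'fy': 482.5818, 'cx': 285.788, 'cy': 213.1522, 'cam_to_world': [[-0.8478, 0.3017, -0.4361, 0.0086], [-0.5303, -0.479, 0.6995, 0.9301], [0.0021, 0.8244, 0.5661, 0.8163], [0.0, 0.0, 0.0, 1.0]]}
{'fx': 325.1923, 'fy': 325.1923, 'cx': 285.4423, 'cy': 211.6242, 'T_tool_cam': [[-0.0006, 0.9618, 0.2737, 0.0706], [1.0, 0.0004, 0.0009, -0.0], [0.0007, 0.2737, -0.9618, -0.1426], [0.0, 0.0, 0.0, 1.0]]}
{'time': 0.1, 'joints': array([-1.45630309e+00,  2.63454930e-01, -4.88704247e-02,  1.25937417e+00,
        5.24293523e-06,  1.41548327e+00]), 'joint_velocities': array([ 0.00044536, -0.00306264,  0.00172238,  0.00201695,  0.0005926 ,
       -0.00158687]), 'tau': array([ 5.82745270e-03, -6.38574815e+01,  3.85062325e+01,  9.96554591e-03,
       -3.41732402e-05,  3.20620991e-06]), 'ee_pos': array([ 0.13989844, -0.50577171,  0.23088475]), 'ee_rot': array([-3.11215458e+00, -4.22404973e-01, -3.71776082e-05]), 'contact_force': array([-1.11185581,  0.21442831,  0.01581452]), 'moment': array([ 0.02527526,  0.04004674, -0.04173271]), 'grip_width': 0.08555012852285591}
```

View pics/top0.png

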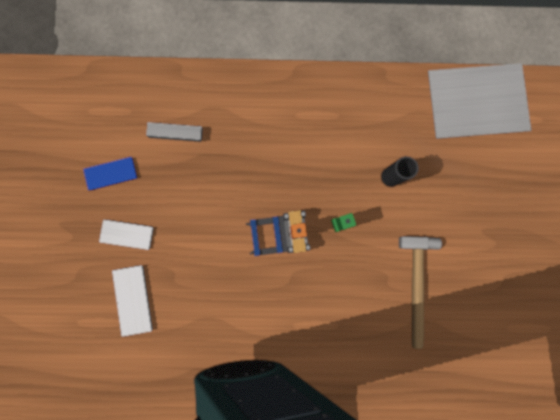

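View pics/side0.png

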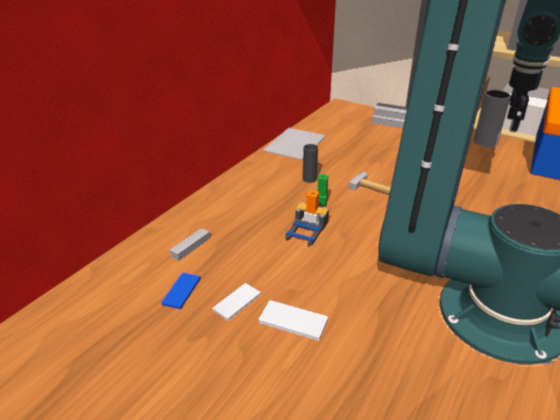

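Top view: candidates for the plate are blue (110,173), small white (126,234) and large white (132,300). Blue is excluded and the smaller of the rest is (126,234). The jig is at (275,235) with its mouth to the left (world +y). The orange post is at (299,231), and the green look-alike at (344,222). Next, enlarged crops of both views.

```bash
python3 - <<'E'
import cv2,numpy as np
t=cv2.imread("pics/top0.png");s=cv2.imread("pics/side0.png")
def c(im,x0,y0,w,h,k): return cv2.resize(im[y0:y0+h,x0:x0+w],None,fx=k,fy=k,interpolation=cv2.INTER_CUBIC)
# row1: plate top (80..180, 205..265) x4 ; jig top (235..335,...)
a=np.hstack([c(t,85,210,80,60,5),c(t,240,200,80,60,5)])
b=np.hstack([c(s,200,275,80,60,5),c(s,270,180,80,60,5)])
cv2.imwrite("pics/crop1.png",np.vstack([a,b]))
E
```

```text
(no output)
```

View pics/crop1.png

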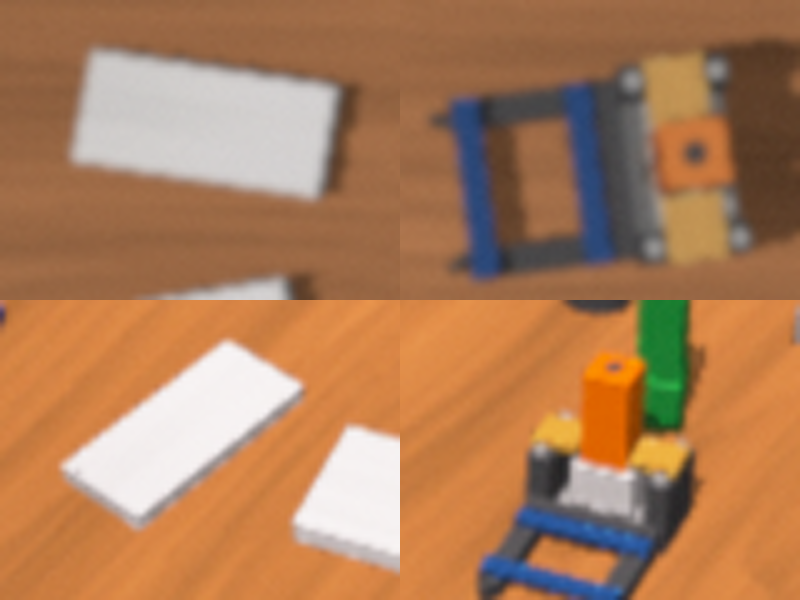

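Crop 1 confirms the small white plate, next to the larger one. It also shows the jig with two blue straps, and the orange post between the brass keepers with its hole at crop (695,152). Triangulating from these.

```bash
cat > h.py <<'E'
from workcell import arm
import cv2,numpy as np
from scipy.spatial.transform import Rotation as R
def ray(n,uv):
    m=arm.camera_model(n);T=np.array(m["cam_to_world"])
    d=np.array([(uv[0]-m["cx"])/m["fx"],-(uv[1]-m["cy"])/m["fy"],-1.])
    return T[:3,3],T[:3,:3]@d
def atz(n,uv,z):
    o,d=ray(n,uv);return o+d*(z-o[2])/d[2]
def tri(a,b):
    (o1,d1),(o2,d2)=ray("top",a),ray("side",b)
    t=np.linalg.lstsq(np.c_[d1,-d2],o2-o1,rcond=None)[0]
    p,q=o1+t[0]*d1,o2+t[1]*d2;return (p+q)/2,np.linalg.norm(p-q)
def wray(st,uv):
    m=arm.camera_model("wrist");T=np.array(m["T_tool_cam"])
    x=np.array([uv[0]-m["cx"],uv[1]-m["cy"]]);r=np.hypot(*x);th=r/m["fx"]
    d=np.array([x[0]/r*np.sin(th),-x[1]/r*np.sin(th),-np.cos(th)])
    Rt=R.from_rotvec(st["ee_rot"]).as_matrix()
    return st["ee_pos"]+Rt@T[:3,3],Rt@T[:3,:3]@d
def watz(st,uv,z):
    o,d=wray(st,uv);return o+d*(z-o[2])/d[2]
def wproj(st,p):
    m=arm.camera_model("wrist");T=np.array(m["T_tool_cam"])
    Rt=R.from_rotvec(st["ee_rot"]).as_matrix()
    c=T[:3,:3].T@(Rt.T@(np.array(p)-st["ee_pos"])-T[:3,3])
    th=np.arctan2(np.hypot(c[0],c[1]),-c[2]);k=m["fx"]*th/np.hypot(c[0],c[1])
    return np.array([m["cx"]+k*c[0],m["cy"]-k*c[1]])
E
python3 - <<'E'
from h import *
np.set_printoptions(precision=4,suppress=True)
f=lambda x,y:np.array([85+x/5,210+y/5]);g=lambda x,y:np.array([240+(x-400)/5,200+y/5])
fs=lambda x,y:np.array([200+x/5,275+(y-300)/5]);gs=lambda x,y:np.array([270+(x-400)/5,180+(y-300)/5])
T=[f(92,48),f(342,85),f(320,198),f(70,162)]
# side: far(+x,-y)=... (228,340) far/right-end ; assign by proximity
S=[fs(62,467),fs(228,340),fs(302,387),fs(138,518)]
for a,b in zip(T,S): print("plate",tri(a,b),atz("top",a,.01),atz("side",b,.01))
print("post",tri(g(695,152),gs(615,367)),atz("top",g(695,152),.102),atz("side",gs(615,367),.102))
for n,a,b in [("outer+x",g(467,100),gs(485,563)),("outer-x",g(487,272),gs(620,597)),("inner+x",g(580,88),gs(522,515)),("inner-x",g(603,258),gs(650,545))]:
    print(n,tri(a,b),atz("top",a,.0185),atz("side",b,.0185))
for a in [(632,82),(716,70),(653,248),(740,238)]: print("bolt",atz("top",g(*a),.05))
E
```

```text
plate (array([0.5699, 0.3477, 0.0065]), np.float64(0.0002745840811549569)) [0.5696 0.3464 0.01  ] [0.5677 0.3502 0.01  ]
plate (array([0.5557, 0.237 , 0.0057]), np.float64(0.0009430101579568019)) [0.5551 0.2358 0.01  ] [0.5532 0.2408 0.01  ]
plate (array([0.5059, 0.2449, 0.006 ]), np.float64(0.0016000805748556488)) [0.5052 0.2435 0.01  ] [0.5042 0.2485 0.01  ]
plate (array([0.5198, 0.3548, 0.0078]), np.float64(0.0011946117391018172)) [0.5192 0.3537 0.01  ] [0.5189 0.3566 0.01  ]
post (array([ 0.5486, -0.0794,  0.0991]), np.float64(7.223662016902074e-05)) [ 0.5485 -0.0792  0.102 ] [ 0.5464 -0.0753  0.102 ]
outer+x (array([0.5744, 0.0154, 0.0122]), np.float64(0.0006578519493344)) [0.5737 0.0151 0.0185] [0.5702 0.0227 0.0185]
outer-x (array([0.4969, 0.0042, 0.013 ]), np.float64(0.003298616862391123)) [0.4984 0.0049 0.0185] [0.4921 0.0098 0.0185]
inner+x (array([ 0.5805, -0.0346,  0.0123]), np.float64(0.0007041319291870446)) [ 0.5798 -0.0346  0.0185] [ 0.5765 -0.027   0.0185]
inner-x (array([ 0.5048, -0.0462,  0.0136]), np.float64(0.0012339613768977133)) [ 0.5053 -0.0457  0.0185] [ 0.5012 -0.0405  0.0185]
bolt [ 0.5804 -0.0559  0.05  ]
bolt [ 0.5862 -0.0918  0.05  ]
bolt [ 0.5098 -0.0657  0.05  ]
bolt [ 0.5146 -0.1027  0.05  ]
```

Plate centre is about (0.5375, 0.2955), yaw −7.4°. Heights triangulate to 6–8 mm against 10, and the size is about 110×50, so it fits. Jig yaw is about +7.5° and the post is at (0.5487, −0.0795, 0.099). I'm going to the plate's outer (+y) end, around (0.543, 0.337).

Request:
move_arm --translation '[[0.85,-0.98,0],[0.85,-0.98,0],[0.85,-0.98,0],[0.85,-0.98,0],[0.85,-0.98,0],[0.85,-0.98,0],[0.85,-0.98,0],[0.85,-0.98,0],[0.85,-0.98,0],[0.85,-0.98,0],[0.85,-0.98,0],[0.85,-0.98,0],[0.85,-0.98,0],[0.85,-0.98,0],[0.85,-0.98,0],[0.85,-0.98,0],[0.85,-0.98,0],[0.85,-0.98,0],[0.85,-0.98,0],[0.85,-0.98,0]]' --rot '[[0,0,0],[0,0,0],[0,0,0],[0,0,0],[0,0,0],[0,0,0],[0,0,0],[0,0,0],[0,0,0],[0,0,0],[0,0,0],[0,0,0],[0,0,0],[0,0,0],[0,0,0],[0,0,0],[0,0,0],[0,0,0],[0,0,0],[0,0,0]]' --fingers '[85,85,85,85,85,85,85,85,85,85,85,85,85,85,85,85,85,85,85,85]' --newtons 60

```text
time: 2.1
ee_pos: [0.4834, 0.2205, 0.2292]
ee_rot: [-3.106, -0.423, 0.002]
contact_force: [-0.2, -0.9, 0.8]
grip_width: 0.085
```

Request:
move_arm --translation '[[0,0,0],[0,0,0],[0,0,0],[0,0,0],[0,0,0],[0,0,0],[0,0,0],[0,0,0]]' --rot '[[0,0,-8.4],[0,0,-8.4],[0,0,-8.4],[0,0,-8.4],[0,0,-8.4],[0,0,-8.4],[0,0,-8.4],[0,0,-8.4]]' --fingers '[85,85,85,85,85,85,85,85]'

```text
time: 2.9
ee_pos: [0.4837, 0.2252, 0.2251]
ee_rot: [-2.32, -2.104, 0.005]
contact_force: [0.1, -0.0, 0.0]
grip_width: 0.0855
```

```bash
cat >> h.py <<'E'
def to(p,head):
    """what is left to go: tool-axis shift (units of 30 mm), heading turn (deg about tool z), tilt"""
    s=arm.read_state();M=R.from_rotvec(s["ee_rot"]).as_matrix()
    h=np.degrees(np.arctan2(M[1,0],M[0,0]))
    print("t",s["time"],"pos",np.round(s["ee_pos"],4),"head",round(h,2),"zax",np.round(M[:,2],3),"grip",round(s["grip_width"],4),"F",np.round(s["contact_force"],1))
    print("units",np.round(M.T@(np.array(p)-s["ee_pos"])/.03,2),"wz",round(-((head-h+180)%360-180),2));return s
E
python3 - <<'E'
from h import *
to([.5429,.3372,.10],82.6)
E
```

```text
t 2.9 pos [0.4837 0.2252 0.2251] head 84.42 zax [-0.009  0.005 -1.   ] grip 0.0855 F [ 0.1 -0.   0. ]
units [3.89 1.64 4.17] wz 1.82
```

Request:
move_arm --translation '[[0.78,0.33,0.8],[0.78,0.33,0.8],[0.78,0.33,0.8],[0.78,0.33,0.8],[0.78,0.33,0.8],[0,0,0]]' --rot '[[0,0,1.8],[0,0,0],[0,0,0],[0,0,0],[0,0,0],[0,0,0]]' --fingers '[85,85,85,85,85,85]'

```text
time: 3.5
ee_pos: [0.5474, 0.3397, 0.1]
ee_rot: [-2.347, -2.075, 0.006]
contact_force: [-0.7, -1.6, 0.1]
grip_width: 0.085
```

```bash
python3 - <<'E'
from h import *
s=to([.5429,.3372,.10],82.6)
im=arm.capture("wrist");cv2.imwrite("pics/w1.png",im[:,:,::-1])
for p in[(.5696,.3464,.01),(.5551,.2358,.01),(.5052,.2435,.01),(.5192,.3537,.01)]:print(wproj(s,p).round(1))
import json;json.dump({k:s[k].tolist() for k in("ee_pos","ee_rot")},open("w1.json","w"))
E
```

```text
t 3.5 pos [0.5474 0.3397 0.1   ] head 82.95 zax [-0.009  0.004 -1.   ] grip 0.085 F [-0.7 -1.6  0.1]
units [-0.1  -0.14 -0.  ] wz 0.35
[313.9 204.8]
[308.8 329.1]
[250.9 327.2]
[245.3 203.4]
```

View pics/w1.png

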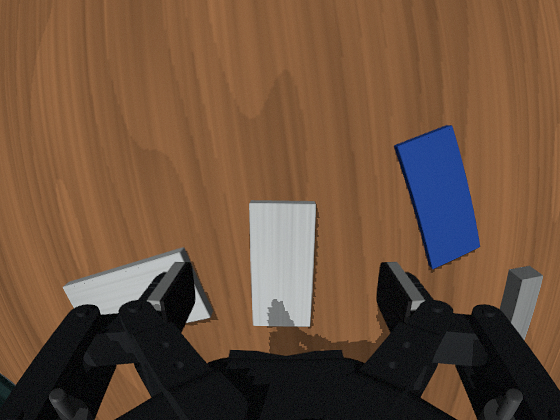

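The wrist view shows the plate between the fingers, with corners (250,203), (316,204), (311,326), (254,325). The larger white plate is at left (140,290), the blue one at right.

```bash
python3 - <<'E'
from h import *
import json
w={k:np.array(v) for k,v in json.load(open("w1.json")).items()}
P=np.array([watz(w,p,.01) for p in[(250,203),(316,204),(311,326),(254,325)]])[:,:2]
c=P.mean(0);ax=(P[0]+P[1]-P[2]-P[3])/2;print(P.round(4),c,np.linalg.norm(ax),np.degrees(np.arctan2(ax[1],ax[0])))
u=ax/np.linalg.norm(ax);g=c+.042*u;print(g)
to([*g,.006],np.degrees(np.arctan2(u[1],u[0])))
E
```

```text
[[0.5227 0.3535]
 [0.5712 0.3469]
 [0.5573 0.239 ]
 [0.5084 0.2457]] [0.53990078 0.29626496] 0.10879578225646117 82.5377431391373
[0.54535545 0.33790924]
t 3.55 pos [0.5473 0.3388 0.1015] head 82.94 zax [-0.008  0.004 -1.   ] grip 0.0852 F [-0.5 -0.1 -0.2]
units [-0.05 -0.03  3.19] wz 0.4
```

Request:
move_arm --translation '[[-0.05,-0.03,0.8],[0,0,0.8],[0,0,0.7],[0,0,0.5],[0,0,0]]' --rot '[[-0.48,-0.17,0.4],[0,0,0],[0,0,0],[0,0,0],[0,0,0]]' --fingers '[60,60,60,60,60]'

```text
time: 4.05
ee_pos: [0.5464, 0.3355, 0.0194]
ee_rot: [2.361, 2.07, 0.006]
contact_force: [0.2, 0.4, 0.1]
grip_width: 0.0601
```

```bash
python3 - <<'E'
from h import *
s=to([.54536,.3379,.002],82.54)
im=arm.capture("wrist");cv2.imwrite("pics/w2.png",im[:,:,::-1])
E
```

```text
t 4.05 pos [0.5464 0.3355 0.0194] head 82.46 zax [ 0.004  0.001 -1.   ] grip 0.0601 F [0.2 0.4 0.1]
units [ 0.07 -0.05  0.58] wz -0.08
```

View pics/w2.png

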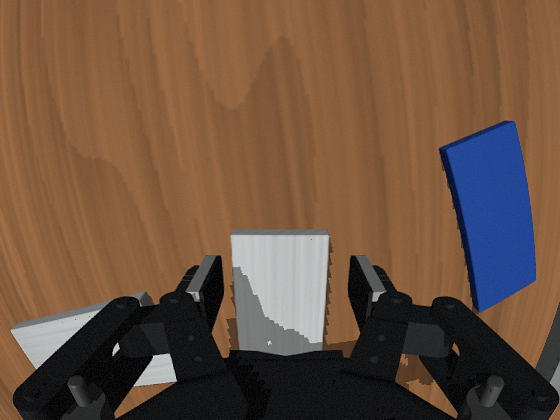

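The plate's end (columns 232–327, row 233) sits between the pads with clearance on both sides. Going down until light contact, then gripping.

Request:
move_arm --translation '[[0.07,-0.05,0.3],[0,0,0.22],[0,0,0]]' --rot '[[0,0,0],[0,0,0],[0,0,0]]' --fingers '[60,60,60]'

```text
time: 4.4
ee_pos: [0.5471, 0.3383, 0.007]
ee_rot: [2.361, 2.068, 0.014]
contact_force: [0.1, -0.4, -0.0]
grip_width: 0.0602
```

Request:
move_arm --translation '[[0,0,0.06],[0,0,0],[0,0,0]]' --rot '[[0,0,0],[0,0,0],[0,0,0]]' --fingers '[60,60,60]'

```text
time: 4.7
ee_pos: [0.5475, 0.3385, 0.0059]
ee_rot: [2.36, 2.068, 0.016]
contact_force: [-1.0, -0.5, 0.3]
grip_width: 0.0599
```

Request:
move_arm --translation '[[0,0,0.1],[0,0,0],[0,0,0],[0,0,0],[0,0,0],[0,0,0],[0,0,0]]' --rot '[[0,0,0],[0,0,0],[0,0,0],[0,0,0],[0,0,0],[0,0,0],[0,0,0]]' --fingers '[60,60,45,45,45,45,45]' --newtons 60

```text
time: 5.4
ee_pos: [0.5477, 0.3387, 0.0034]
ee_rot: [2.36, 2.068, 0.017]
contact_force: [-0.7, 0.1, 0.7]
grip_width: 0.0473
```

```bash
python3 - <<'E'
from h import *
M=R.from_rotvec(arm.read_state()["ee_rot"]).as_matrix()
u=M[:2,0]/np.linalg.norm(M[:2,0])
s=to([.54536,.3379,.015],82.54)
E
```

```text
t 5.4 pos [0.5477 0.3387 0.0034] head 82.45 zax [ 0.011  0.004 -1.   ] grip 0.0473 F [-0.7  0.1  0.7]
units [-0.04 -0.07 -0.39] wz -0.09
```

Request:
move_arm --translation '[[0,0,0],[0,0,0]]' --rot '[[0,0,0],[0,0,0]]' --fingers '[40,40]'

```text
time: 5.6
ee_pos: [0.5477, 0.3387, 0.0034]
ee_rot: [2.36, 2.068, 0.017]
contact_force: [-0.7, -1.7, 1.8]
grip_width: 0.0475
```

```bash
python3 - <<'E'
from h import *
im=arm.capture("wrist");cv2.imwrite("pics/w3.png",cv2.resize(im[180:400,130:440,::-1],None,fx=2,fy=2))
E
```

```text
(no output)
```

View pics/w3.png

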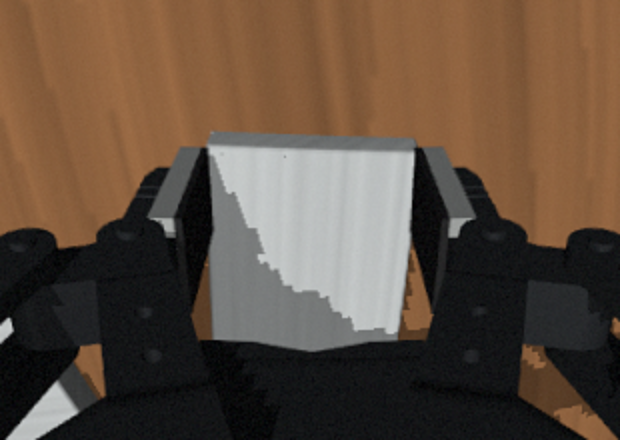

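The plate is gripped square between the pads, its edge at crop (210–413, 135). Lifting a few mm, turning to the jig's heading, and moving to short of the mouth.

Request:
move_arm --translation '[[0,0,-0.15],[0,0,0],[0,0,0],[0,0,0]]' --rot '[[0.6,-0.3,0],[0,0,-5],[0,0,-5],[0,0,-5]]' --fingers '[40,40,40,40]'

```text
time: 6.05
ee_pos: [0.5477, 0.3387, 0.0085]
ee_rot: [-2.062, -2.367, 0.004]
contact_force: [-0.8, -0.2, -1.7]
grip_width: 0.0472
```

```bash
python3 - <<'E'
from h import *
s=to([.5165,.1633,.008],97.5)
E
```

```text
t 6.05 pos [0.5477 0.3387 0.0085] head 97.87 zax [-0.003 -0.    -1.   ] grip 0.0472 F [-0.8 -0.2 -1.7]
units [-5.65 -1.83  0.02] wz 0.37
```

Request:
move_arm --translation '[[-0.8,-0.26,0],[-0.8,-0.26,0],[-0.8,-0.26,0],[-0.8,-0.26,0],[-0.8,-0.26,0],[-0.8,-0.26,0],[-0.8,-0.26,0],[0,0,0],[0,0,0]]' --rot '[[0,0,0.4],[0,0,0],[0,0,0],[0,0,0],[0,0,0],[0,0,0],[0,0,0],[0,0,0],[0,0,0]]' --fingers '[40,40,40,40,40,40,40,40,40]'

```text
time: 6.95
ee_pos: [0.5162, 0.1595, 0.0103]
ee_rot: [-2.064, -2.363, 0.006]
contact_force: [0.8, 0.1, -0.8]
grip_width: 0.0478
```

```bash
python3 - <<'E'
from h import *
s=to([.5165,.1633,.008],97.5)
import json;json.dump({k:s[k].tolist() for k in("ee_pos","ee_rot")},open("w4.json","w"))
w=arm.capture("wrist");t=arm.capture("top")
a=cv2.resize(t[180:270,170:330],None,fx=4.5,fy=4.5,interpolation=cv2.INTER_CUBIC)
cv2.imwrite("pics/t4.png",t[:,:,::-1])
b=cv2.resize(w[200:340,80:480],None,fx=1.8,fy=1.8,interpolation=cv2.INTER_CUBIC)[:190]
cv2.imwrite("pics/c4.png",np.vstack([a,b])[:,:,::-1]);print(a.shape,b.shape)
E
```

```text
t 6.95 pos [0.5162 0.1595 0.0103] head 97.73 zax [-0.006 -0.    -1.   ] grip 0.0478 F [ 0.8  0.1 -0.8]
units [0.12 0.03 0.08] wz 0.23
(405, 720, 3) (190, 720, 3)
```

View pics/c4.png

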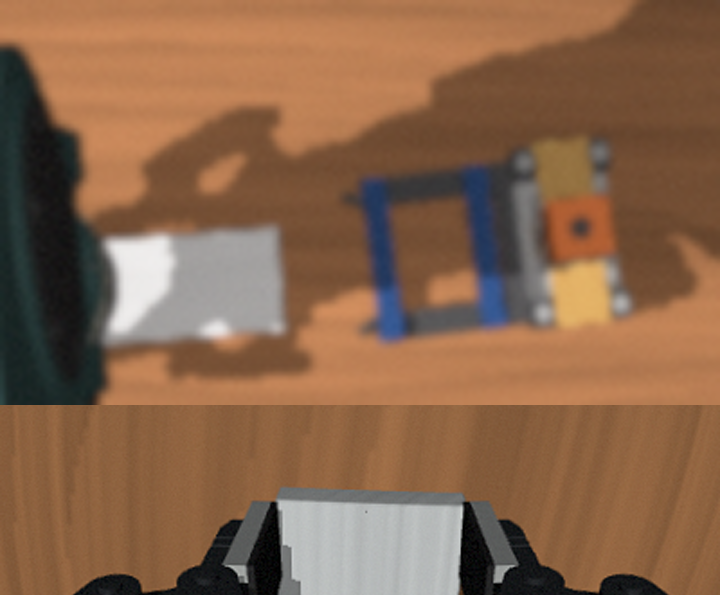

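Top view (upper crop): the plate's leading edge runs (278,227)–(286,332), so it sits about 3.3° short of the jig's angle. The straps' centres are at (384,260) and (488,246), and the post hole at (581,228). Working out the relative offset from this one view.

```bash
python3 - <<'E'
from h import *
np.set_printoptions(precision=4,suppress=True)
g=lambda x,y:(170+x/4.5,180+y/4.5)
A=lambda x,y,z:atz("top",g(x,y),z)[:2]
l1,l2=A(278,227,.017),A(286,332,.017);r1,r2=A(110,237,.017),A(105,346,.017)
print("lead",l1,l2,np.linalg.norm(l1-l2)); lead=(l1+l2)/2
for a,b in((r1,l1),(r2,l2)): d=a-b;print("plate ang",np.degrees(np.arctan2(-d[0],d[1])))
d=l1-l2;print("front ang",np.degrees(np.arctan2(d[1],d[0])))
o,i=A(384,260,.0185),A(488,246.5,.0185)
bolts=np.array([A(*p,.05) for p in((522,162),(600,155),(543,313),(622,302))])
bc=bolts.mean(0)
print("outer,inner,bolts,post",o,i,bc,A(581,228,.102))
for a,b in((A(375,182,.0185),A(393,338,.0185)),(A(480,168,.0185),A(496,325,.0185)),(bolts[0],bolts[2]),(bolts[1],bolts[3])):
    d=a-b;print("jig ang",np.degrees(np.arctan2(d[1],d[0])))
for a,b in((o,bc),(o,i)):
    d=a-b;print("jig ang long",np.degrees(np.arctan2(-d[0],d[1])))
print("lead",lead)
E
```

```text
lead [0.55   0.0622] [0.499  0.0572] 0.05124417052127679
plate ang 4.343929208444401
plate ang 5.298994765910209
front ang 5.659135725150142
outer,inner,bolts,post [0.5346 0.0101] [ 0.542  -0.0405] [ 0.548  -0.0791] [ 0.548  -0.0794]
jig ang 7.634077313367016
jig ang 6.615726968641137
jig ang 8.609228701672205
jig ang 9.015001016222831
jig ang long 8.539761421636767
jig ang long 8.308258842360381
lead [0.5245 0.0597]
```

Request:
move_arm --translation '[[0,0,0],[0,0,0],[0,-0.05,0.18],[-0.5,-0.02,0],[-0.5,-0.02,0],[0,0,0],[0,0,0]]' --rot '[[-0.3,0,-3],[0,0,0],[0,0,0],[0,0,0],[0,0,0],[0,0,0],[0,0,0]]' --fingers '[40,40,40,40,40,40,40]'

```text
time: 7.75
ee_pos: [0.5201, 0.13, 0.0039]
ee_rot: [-2.001, -2.42, 0.0]
contact_force: [0.5, 0.1, -0.2]
grip_width: 0.0479
```

```bash
cat >> h.py <<'E'
U=np.radians(8.1);J0=np.array([.5402,-.0246])
def jig(p): d=np.array(p[:2])-J0; return np.array([d@[np.cos(U),np.sin(U)],d@[-np.sin(U),np.cos(U)]])
def w(x,y): return J0+x*np.array([np.cos(U),np.sin(U)])+y*np.array([-np.sin(U),np.cos(U)])
E
python3 - <<'E'
from h import *
s=to([*w(0,.078),.0045],100.7);print(jig(s["ee_pos"]))
t=arm.capture("top")
cv2.imwrite("pics/t5.png",cv2.resize(t[205:265,200:320],None,fx=6,fy=6,interpolation=cv2.INTER_CUBIC)[:,:,::-1])
E
```

```text
t 7.75 pos [0.5201 0.13   0.0039] head 100.81 zax [-0.001  0.001 -1.   ] grip 0.0479 F [ 0.5  0.1 -0.2]
units [-2.59 -0.18 -0.02] wz 0.11
[0.00185573 0.1558804 ]
```

View pics/t5.png

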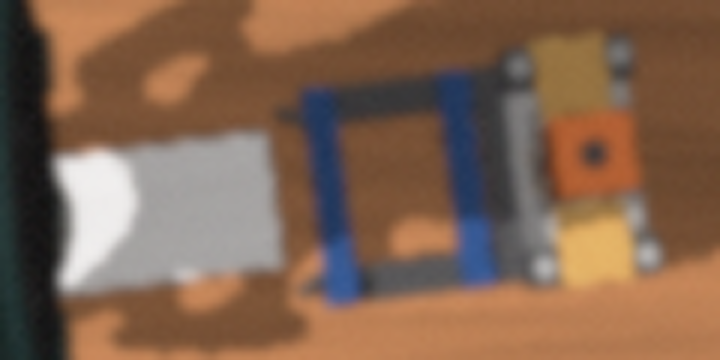

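Plate now parallel to the slot within about 1°, with its leading edge centred at (275,199) against a slot axis of about 202, so 1 mm to +x. The flare covers that. Feeding it in.

Request:
move_arm --translation '[[-0.3,-0.05,0],[-0.3,-0.015,0],[-0.3,-0.015,0],[-0.3,-0.015,0],[0,0,0]]' --rot '[[0,0,0],[0,0,0],[0,0,0],[0,0,0],[0,0,0]]' --fingers '[40,40,40,40,40]'

```text
time: 8.3
ee_pos: [0.5245, 0.0909, 0.004]
ee_rot: [-2.001, -2.42, 0.0]
contact_force: [-0.2, -0.5, -1.7]
grip_width: 0.0479
```

```bash
python3 - <<'E'
from h import *
s=to([*w(0,.078),.0045],100.7);print(jig(s["ee_pos"]))
E
```

```text
t 8.3 pos [0.5245 0.0909 0.004 ] head 100.82 zax [-0.001  0.001 -1.   ] grip 0.0479 F [-0.2 -0.5 -1.7]
units [-1.28 -0.08 -0.02] wz 0.12
[0.00070741 0.11656493]
```

Request:
move_arm --translation '[[-0.3,-0.015,0],[-0.3,-0.015,0],[-0.3,-0.015,0],[-0.15,-0.007,0],[0,0,0]]' --rot '[[0,0,0],[0,0,0],[0,0,0],[0,0,0],[0,0,0]]' --fingers '[40,40,40,40,40]'

```text
time: 8.8
ee_pos: [0.5293, 0.0566, 0.004]
ee_rot: [-2.002, -2.42, -0.0]
contact_force: [0.3, 0.1, -1.1]
grip_width: 0.0475
```

Request:
move_arm --translation '[[-0.1,0,0],[-0.1,0,0],[-0.1,0,0]]' --rot '[[0,0,0],[0,0,0],[0,0,0]]' --fingers '[40,40,40]'

```text
time: 9.1
ee_pos: [0.53, 0.0518, 0.0037]
ee_rot: [-1.994, -2.416, -0.011]
contact_force: [-2.4, 32.3, 0.3]
grip_width: 0.0476
```

```bash
python3 - <<'E'
from h import *
s=to([*w(0,.078),.0045],100.7);print(jig(s["ee_pos"]))
E
```

```text
t 9.1 pos [0.53   0.0518 0.0037] head 100.93 zax [-0.002  0.011 -1.   ] grip 0.0476 F [-2.4 32.3  0.3]
units [ 0.03 -0.02 -0.03] wz 0.23
[0.00068032 0.07702969]
```

Contact at the stop: 32 N, TCP at jig y 77 mm against 76 expected. Easing off, releasing, backing up and checking.

Request:
move_arm --translation '[[0,0,0],[0,0,0],[0,0,0],[0,0,0],[0,0,-0.5],[0,0,-0.8],[0.8,0,-0.8],[0.8,0,-0.8],[0.8,0,-0.5],[0.8,0,0],[0.8,0,0],[0.8,0,0],[0.8,0,0]]' --rot '[[0,0,0],[0,0,0],[0,0,0],[0,0,0],[0,0,0],[0,0,0],[0,0,0],[0,0,0],[0,0,0],[0,0,0],[0,0,0],[0,0,0],[0,0,0]]' --fingers '[66,66,66,66,66,60,50,40,30,20,10,0,0]'

```text
time: 10.4
ee_pos: [0.4988, 0.2186, 0.1129]
ee_rot: [-2.001, -2.414, -0.013]
contact_force: [-0.1, -0.4, -0.3]
grip_width: 0.0001
```

```bash
python3 - <<'E'
from h import *
s=to([*w(0,.12),.008],98.1);print(jig(s["ee_pos"]))
t=arm.capture("top")
cv2.imwrite("pics/t6.png",cv2.resize(t[205:265,200:320],None,fx=6,fy=6,interpolation=cv2.INTER_CUBIC)[:,:,::-1])
E
```

```text
t 10.4 pos [0.4988 0.2186 0.1129] head 100.69 zax [ 0.001  0.01  -1.   ] grip 0.0001 F [-0.1 -0.4 -0.3]
units [-4.26  0.02  3.46] wz 2.59
[-0.0067222   0.24664635]
```

View pics/t6.png

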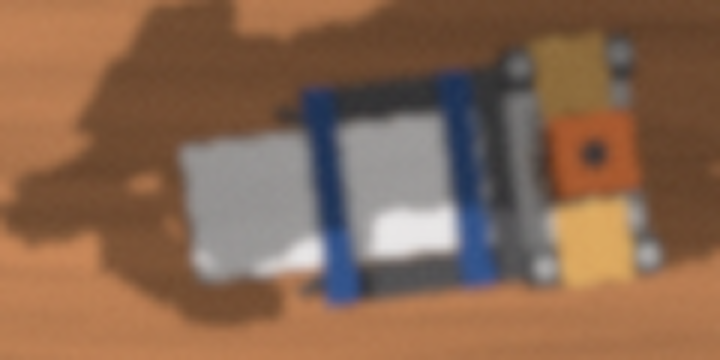

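The plate sits under both straps, parallel to the slot, with its trailing end at (180,148)–(198,280). I'll confirm it's home with a push on its trailing end using the closed fingers.

Request:
move_arm --translation '[[-0.8,0,0.4],[-0.8,0,0.6],[-0.8,0,0.6],[-0.8,0,0.6],[-0.8,0,0.6],[-0.25,0,0.5],[0,0,0]]' --rot '[[0.16,-0.55,2.6],[0,0,0],[0,0,0],[0,0,0],[0,0,0],[0,0,0],[0,0,0]]' --fingers '[0,0,0,0,0,0,0]'

```text
time: 11.15
ee_pos: [0.5191, 0.0923, 0.0112]
ee_rot: [2.053, 2.375, 0.004]
contact_force: [0.4, 0.6, 0.2]
grip_width: -0.0002
```

```bash
python3 - <<'E'
from h import *
s=to([*w(0,.099),.006],98.1);print(jig(s["ee_pos"]))
a=lambda x,y:jig(atz("top",(200+x/6,205+y/6),.01))
print(a(180,148),a(198,280))
E
```

```text
t 11.15 pos [0.5191 0.0923 0.0112] head 98.33 zax [ 0.003  0.    -1.   ] grip -0.0002 F [0.4 0.6 0.2]
units [-0.66  0.15  0.17] wz 0.23
[-0.0044602   0.11867879]
[0.02445954 0.0886633 ] [-0.02452441  0.08782765]
```

Request:
move_arm --translation '[[-0.15,0.15,0.18],[-0.25,0,0],[-0.1,0,0],[-0.1,0,0],[-0.08,0,0]]' --rot '[[0,0,0],[0,0,0],[0,0,0],[0,0,0],[0,0,0]]' --fingers '[0,0,0,0,0]'

```text
time: 11.65
ee_pos: [0.5284, 0.0726, 0.0078]
ee_rot: [2.049, 2.376, 0.006]
contact_force: [-0.0, 4.4, -0.5]
grip_width: 0.0003
```

Request:
move_arm --translation '[[-0.08,0,0],[-0.06,0,0]]' --rot '[[0,0,0],[0,0,0]]' --fingers '[0,0]'

```text
time: 11.85
ee_pos: [0.5286, 0.0714, 0.0084]
ee_rot: [-2.049, -2.38, -0.016]
contact_force: [-1.5, 14.3, 2.7]
grip_width: -0.0001
```

```bash
python3 - <<'E'
from h import *
s=to([*w(0,.099),.006],98.1);print(jig(s["ee_pos"]))
E
```

```text
t 11.85 pos [0.5286 0.0714 0.0084] head 98.56 zax [ 0.006  0.008 -1.   ] grip -0.0001 F [-1.5 14.3  2.7]
units [ 0.08 -0.07  0.08] wz 0.46
[0.00208882 0.09667747]
```

The trailing end measures at jig y 88.2 mm (home = 88) and a centred push is resisted firmly, so the plate is home. Now up and over to the orange post.

Request:
move_arm --translation '[[0.4,0,0],[0,0,-0.9],[0,0,-0.9],[0,0,-0.9],[0,0,-0.9],[0,0,-0.9],[-0.3,0,-0.9],[-0.9,0,-0.3],[-0.9,0,0],[-0.9,0,0],[-0.9,0,0],[0,0,0]]' --rot '[[0.4,-0.4,0.4],[0,0,0],[0,0,0],[0,0,0],[0,0,0],[0,0,0],[0,0,0],[0,0,0],[0,0,0],[0,0,0],[0,0,0],[0,0,0]]' --fingers '[0,20,40,60,60,60,60,60,60,60,60,60]'

```text
time: 13.05
ee_pos: [0.5433, -0.0347, 0.1901]
ee_rot: [2.049, 2.377, 0.004]
contact_force: [0.8, 1.3, 0.3]
grip_width: 0.0601
```

```bash
python3 - <<'E'
from h import *
s=to([*w(0,-.055),.14],98.1);print(jig(s["ee_pos"]))
E
```

```text
t 13.05 pos [ 0.5433 -0.0347  0.1901] head 98.47 zax [ 0.004 -0.    -1.   ] grip 0.0601 F [0.8 1.3 0.3]
units [-1.48 -0.07  1.67] wz 0.37
[ 0.00163747 -0.01039028]
```

Request:
move_arm --translation '[[-0.75,-0.07,0.5],[-0.75,0,0.6],[0,0,0.55],[0,0,0]]' --rot '[[0.23,0,0.4],[0,0,0],[0,0,0],[0,0,0]]' --fingers '[56,56,56,56]'

```text
time: 13.45
ee_pos: [0.5479, -0.0798, 0.1403]
ee_rot: [2.058, 2.371, 0.001]
contact_force: [0.9, -0.3, 1.3]
grip_width: 0.0556
```

```bash
python3 - <<'E'
from h import *
s=to([*w(0,-.055),.065],98.1);print(jig(s["ee_pos"]))
for x,y in((14,-14),(14,14),(-14,14),(-14,-14)):print(wproj(s,[*w(x/1e3,-.055+y/1e3),.102]).round(1))
im=arm.capture("wrist");cv2.imwrite("pics/w7.png",im[:,:,::-1])
E
```

```text
t 13.45 pos [ 0.5479 -0.0798  0.1403] head 98.07 zax [ 0.002 -0.001 -1.   ] grip 0.0556 F [ 0.9 -0.3  1.3]
units [0.03 0.   2.51] wz -0.03
[-0.0002069 -0.0557742]
[306.9 261.1]
[307.9 217.3]
[259.8 217.4]
[261.1 261.2]
```

View pics/w7.png

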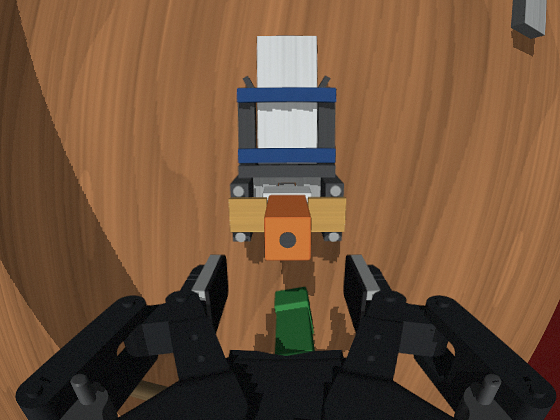

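The wrist view has the post centred at (287,240), square to the fingers and about 1.2 mm toward +x. The plate is visible right through the slot. Descending.

Request:
move_arm --translation '[[0.02,0.05,0.7],[0,0,0.7],[0,0,0.7],[0,0,0.3],[0,0,0]]' --rot '[[0,0,0],[0,0,0],[0,0,0],[0,0,0],[0,0,0]]' --fingers '[56,56,56,56,56]'

```text
time: 14.0
ee_pos: [0.5527, -0.0765, 0.0731]
ee_rot: [2.049, 2.369, 0.007]
contact_force: [-0.1, -0.4, 0.6]
grip_width: 0.0562
```

Request:
move_arm --translation '[[0,0,0],[0,0,0],[0,0,0],[0,0,0],[0,0,0],[0,0,0],[0,0,0],[0,0,0],[0,0,0]]' --rot '[[0,0,0],[0,0,0],[0,0,0],[0,0,0],[0,0,0],[0,0,0],[0,0,0],[0,0,0],[0,0,0]]' --fingers '[40,34,30,26,22,20,20,20,20]' --newtons 80

```text
time: 14.9
ee_pos: [0.5526, -0.0763, 0.0771]
ee_rot: [2.047, 2.368, 0.006]
contact_force: [-1.2, -0.3, -3.0]
grip_width: 0.027
```

```bash
python3 - <<'E'
from h import *
s=to([*w(0,-.055),.062],98.1);print(jig(s["ee_pos"]),s["moment"])
E
```

```text
t 14.9 pos [ 0.5526 -0.0763  0.0771] head 98.32 zax [ 0.011 -0.004 -1.   ] grip 0.027 F [-1.2 -0.3 -3. ]
units [-0.07 -0.17  0.5 ] wz 0.22
[ 0.00495295 -0.05289164] [-0.06256701  0.31565544  0.00846376]
```

Pose drifted (z 0.0771, x +5 mm). One composite look before rocking.

```bash
python3 - <<'E'
from h import *
t,s,wi=[arm.capture(n) for n in("top","side","wrist")]
for n,i in(("t8",t),("s8",s),("w8",wi)):cv2.imwrite(f"pics/{n}.png",i[:,:,::-1])
r=lambda im,x,y,ww,h,W,H:cv2.resize(im[y:y+h,x:x+ww],(W,H),interpolation=cv2.INTER_CUBIC)
a=np.hstack([r(s,270,165,100,75,400,300),r(t,230,185,100,75,400,300)])
b=r(wi,150,180,270,101,800,300)
cv2.imwrite("pics/c8.png",np.vstack([a,b])[:,:,::-1])
E
```

```text
(no output)
```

View pics/c8.png

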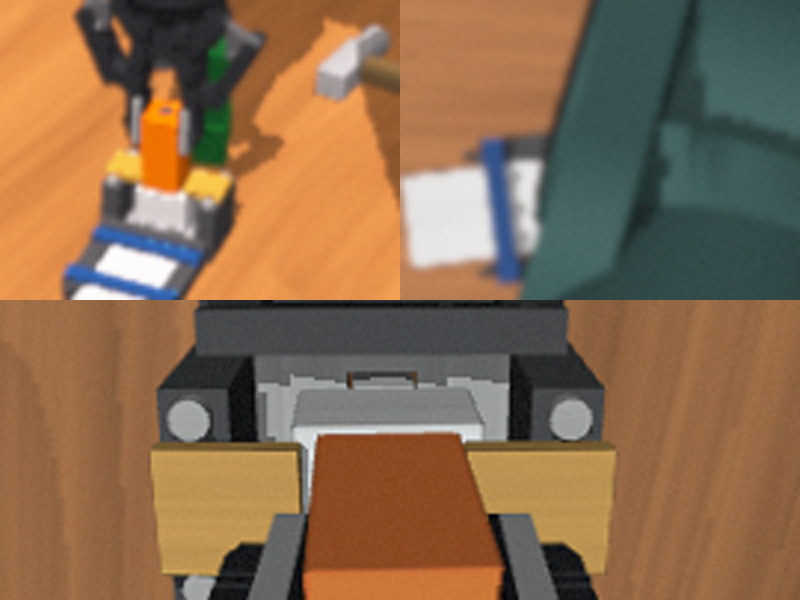

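The post is gripped centred between the pads, with both brass keepers in place on the rails. It has been shifted about 3–4 mm to jig +x. Re-centring and seating it, watching the force.

Request:
move_arm --translation '[[-0.05,-0.07,0.05],[0,-0.05,0.05],[0,0,0]]' --rot '[[0.6,0,0],[0,0,0],[0,0,0]]' --fingers '[20,20,20]'

```text
time: 15.35
ee_pos: [0.5519, -0.0782, 0.0769]
ee_rot: [2.048, 2.371, 0.0]
contact_force: [-0.4, 0.3, -2.5]
grip_width: 0.0267
```

```bash
cat >> h.py <<'E'
def st():
    s=arm.read_state();M=R.from_rotvec(s["ee_rot"]).as_matrix();z=-M[:,2]
    ex=np.array([np.cos(U),np.sin(U),0]);ey=np.array([-np.sin(U),np.cos(U),0]);f=s["contact_force"];m=s["moment"]
    print("t",s["time"],"jig mm",(jig(s["ee_pos"])*1e3).round(1),"z",round(s["ee_pos"][2]*1e3,1),"lean+x,+y deg",np.degrees([z@ex,z@ey]).round(2),"F",np.round([f@ex,f@ey,f[2]],1),"M",np.round([m@ex,m@ey,m[2]],2),"grip",round(s["grip_width"],4))
E
python3 -c "from h import *;st()"
```

```text
t 15.35 jig mm [  4.  -54.8] z 76.9 lean+x,+y deg [-0.33  0.36] F [-0.4  0.4 -2.5] M [ 0.26  0.08 -0.01] grip 0.0267
```

Request:
move_arm --translation '[[0,-0.12,0.12],[0,0,0]]' --rot '[[0,0,0],[0,0,0]]' --fingers '[20,20]'

```text
time: 15.55
ee_pos: [0.5509, -0.0787, 0.0765]
ee_rot: [2.044, 2.368, 0.008]
contact_force: [-1.4, 2.6, -4.5]
grip_width: 0.0267
```

```bash
python3 -c "from h import *;st()"
```

```text
t 15.55 jig mm [  2.9 -55.1] z 76.5 lean+x,+y deg [-0.71  0.4 ] F [-1.1  2.8 -4.5] M [0.89 0.32 0.  ] grip 0.0267
```

Request:
move_arm --translation '[[0,0,0.15],[0,0,0.15]]' --rot '[[0,0,0],[0,0,0]]' --fingers '[20,20]'

```text
time: 15.75
ee_pos: [0.5524, -0.0795, 0.0751]
ee_rot: [2.039, 2.362, 0.011]
contact_force: [-32.1, 7.3, 92.9]
grip_width: 0.027
```

```bash
python3 -c "from h import *;st()"
```

```text
t 15.75 jig mm [  4.3 -56.1] z 75.1 lean+x,+y deg [-1.09  0.67] F [-30.8  11.7  92.9] M [ 2.32  8.26 -0.35] grip 0.027
```

Request:
move_arm --translation '[[0,0,-0.06],[0,0,0]]' --rot '[[1,0.6,0],[0,0,0]]' --fingers '[20,20]'

```text
time: 15.95
ee_pos: [0.552, -0.0798, 0.0782]
ee_rot: [2.051, 2.376, -0.0]
contact_force: [0.6, 0.9, -3.2]
grip_width: 0.0268
```

```bash
python3 -c "from h import *;st()"
```

```text
t 15.95 jig mm [  3.9 -56.3] z 78.2 lean+x,+y deg [-0.12  0.14] F [ 0.7  0.8 -3.2] M [ 0.1  -0.09  0.  ] grip 0.0268
```

Request:
move_arm --translation '[[0,0.09,0],[0,0.09,0],[0,0.09,-0.01],[0,0,0]]' --rot '[[2,0,0],[2,0,0],[2,0,0],[0,0,0]]' --fingers '[20,20,20,20]'

```text
time: 16.35
ee_pos: [0.5582, -0.0788, 0.0763]
ee_rot: [-2.007, -2.323, 0.13]
contact_force: [-1.4, 0.4, 5.2]
grip_width: 0.0268
```

```bash
python3 -c "from h import *;st()"
```

```text
t 16.35 jig mm [ 10.2 -56.2] z 76.3 lean+x,+y deg [6.25 0.19] F [-1.4  0.6  5.2] M [ 0.21  0.08 -0.01] grip 0.0268
```

Request:
move_arm --translation '[[0,0.12,-0.02],[0,0.12,-0.02],[0,0,0]]' --rot '[[1,0,0],[1,0,0],[0,0,0]]' --fingers '[20,20,20]'

```text
time: 16.65
ee_pos: [0.5602, -0.0785, 0.0756]
ee_rot: [-1.986, -2.299, 0.182]
contact_force: [0.1, 2.4, 11.7]
grip_width: 0.0266
```

```bash
python3 -c "from h import *;st()"
```

```text
t 16.65 jig mm [ 12.2 -56.2] z 75.6 lean+x,+y deg [8.81 0.26] F [ 0.4  2.3 11.7] M [ 0.3  -0.63  0.01] grip 0.0266
```

Request:
move_arm --translation '[[0,0.12,-0.03],[0,0.12,-0.03]]' --rot '[[0,0,0],[0,0,0]]' --fingers '[20,20]'

```text
time: 16.85
ee_pos: [0.5608, -0.0782, 0.0755]
ee_rot: [-1.981, -2.293, 0.195]
contact_force: [-24.6, -5.5, 16.5]
grip_width: 0.0272
```

```bash
python3 -c "from h import *;st()"
```

```text
t 16.85 jig mm [ 12.9 -55.9] z 75.5 lean+x,+y deg [9.46 0.3 ] F [-25.1  -2.   16.5] M [-0.49  4.37  0.11] grip 0.0272
```

Hard resistance (25 N) at about 9° lean, so the far keeper is likely at its stop. Back to upright and on to the −x side.

Request:
move_arm --translation '[[0,-0.1,-0.02],[0,-0.1,-0.02],[0,-0.1,-0.02],[0,-0.1,-0.02],[0,0,0]]' --rot '[[-2.4,0,0],[-2.4,0,0],[-2.4,0,0],[-2.3,0,0],[0,0,0]]' --fingers '[20,20,20,20,20]'

```text
time: 17.35
ee_pos: [0.5489, -0.08, 0.076]
ee_rot: [2.047, 2.371, 0.006]
contact_force: [1.9, 0.9, -1.6]
grip_width: 0.0267
```

```bash
python3 -c "from h import *;st()"
```

```text
t 17.35 jig mm [  0.8 -56.1] z 76.0 lean+x,+y deg [-0.53  0.26] F [ 2.   0.6 -1.6] M [ 0.16 -0.3  -0.04] grip 0.0267
```

Request:
move_arm --translation '[[0,-0.09,-0.01],[0,-0.09,-0.01],[0,-0.09,-0.01],[0,-0.1,-0.01],[0,-0.1,-0.01]]' --rot '[[-2,0,0],[-2,0,0],[-2,0,0],[-1,0,0],[-1,0,0]]' --fingers '[20,20,20,20,20]'

```text
time: 17.85
ee_pos: [0.5399, -0.0817, 0.0764]
ee_rot: [1.978, 2.294, 0.18]
contact_force: [7.9, 4.1, -1.2]
grip_width: 0.0268
```

```bash
python3 -c "from h import *;st()"
```

```text
t 17.85 jig mm [ -8.4 -56.5] z 76.4 lean+x,+y deg [-9.12  0.15] F [ 8.4  3.  -1.2] M [ 0.99 -1.76  0.05] grip 0.0268
```

Request:
move_arm --translation '[[0,-0.12,0],[0,-0.12,0]]' --rot '[[0,0,0],[0,0,0]]' --fingers '[20,20]'

```text
time: 18.05
ee_pos: [0.5386, -0.082, 0.077]
ee_rot: [1.971, 2.291, 0.195]
contact_force: [21.7, 9.5, -12.7]
grip_width: 0.0265
```

```bash
python3 -c "from h import *;st()"
```

```text
t 18.05 jig mm [ -9.7 -56.7] z 77.0 lean+x,+y deg [-9.79  0.04] F [ 22.8   6.3 -12.7] M [ 1.41 -4.65  0.04] grip 0.0265
```

The stop positions at keeper height are +8.5 and −4.9 mm. That is a 13.4 mm span against about 13 expected with both keepers fully back, centred at a reading of 1.8. Uprighting there, then lifting.

Request:
move_arm --translation '[[0,0.1,0],[0,0.1,0],[0,0.09,0],[0,0.09,0],[0,0,0]]' --rot '[[2.45,0,0],[2.45,0,0],[2.45,0,0],[2.45,0,0],[0,0,0]]' --fingers '[20,20,20,20,20]'

```text
time: 18.55
ee_pos: [0.5508, -0.0802, 0.0768]
ee_rot: [-2.046, -2.378, 0.012]
contact_force: [0.2, 1.0, -1.8]
grip_width: 0.027
```

```bash
python3 -c "from h import *;st()"
```

```text
t 18.55 jig mm [  2.6 -56.5] z 76.8 lean+x,+y deg [0.49 0.08] F [ 0.4  1.  -1.8] M [ 0.2  -0.14  0.06] grip 0.027
```

Request:
move_arm --translation '[[0,-0.025,-0.12],[0,0,-0.12],[0,0,0]]' --rot '[[-0.45,0,0],[0,0,0],[0,0,0]]' --fingers '[20,20,20]'

```text
time: 18.85
ee_pos: [0.5493, -0.0804, 0.0837]
ee_rot: [2.048, 2.38, -0.001]
contact_force: [0.1, -0.4, -2.4]
grip_width: 0.0271
```

```bash
python3 -c "from h import *;st()"
```

```text
t 18.85 jig mm [  1.1 -56.5] z 83.7 lean+x,+y deg [-0.02  0.08] F [ 0.1 -0.4 -2.4] M [ 0.04 -0.04 -0.03] grip 0.0271
```

Past the lip height with only the block's weight (2.4 N) on the wrist, so it's free. Lifting on.

Request:
move_arm --translation '[[0,0.02,-0.2],[0,0,-0.2],[0,0,-0.2],[0,0,-0.3],[0,0,-0.4],[0,0,-0.5],[0,0,-0.4],[0,0,-0.2],[0,0,0],[0,0,0]]' --rot '[[0,0,0],[0,0,0],[0,0,0],[0,0,0],[0,0,0],[0,0,0],[0,0,0],[0,0,0],[0,0,0],[0,0,0]]' --fingers '[20,20,20,20,20,20,20,20,20,20]'

```text
time: 19.85
ee_pos: [0.5493, -0.0806, 0.1634]
ee_rot: [2.047, 2.377, 0.001]
contact_force: [-0.8, 1.0, -2.9]
grip_width: 0.0265
```

```bash
python3 - <<'E'
from h import *
st()
t,s,wi=[arm.capture(n) for n in("top","side","wrist")]
r=lambda im,x,y,ww,h,W,H:cv2.resize(im[y:y+h,x:x+ww],(W,H),interpolation=cv2.INTER_CUBIC)
a=np.hstack([r(s,260,140,120,112,400,300+73),r(t,230,185,120,112,400,373)])
b=r(wi,150,100,270,75,800,222)
cv2.imwrite("pics/c9.png",np.vstack([a,b])[:,:,::-1])
E
```

```text
t 19.85 jig mm [  1.1 -56.7] z 163.4 lean+x,+y deg [-0.21  0.17] F [-0.7  1.1 -2.9] M [-0.01  0.03 -0.02] grip 0.0265
```

View pics/c9.png

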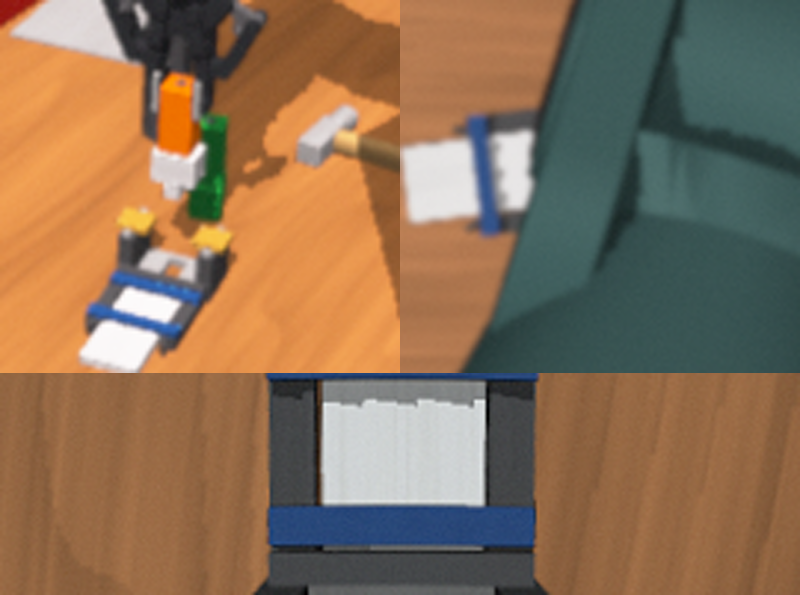

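Side view: the block is free and upright in the gripper, foot at crop (173,195), above the empty nest. Both keepers are slid outward. The plate is still in the slot against the stop, with the bystanders untouched. Final hold and hand-in.

Request:
move_arm --translation '[[0,0.02,0],[0,0,0],[0,0,0],[0,0,0]]' --rot '[[0,0,0],[0,0,0],[0,0,0],[0,0,0]]' --fingers '[20,20,20,20]'

```text
time: 20.4
ee_pos: [0.5492, -0.0803, 0.1619]
ee_rot: [2.049, 2.379, -0.0]
contact_force: [-1.2, 0.4, -3.1]
grip_width: 0.0269
```

```bash
python3 - <<'E'
from h import *
st();print("foot, jig mm",jig(atz("side",(260+173*.3,140+195*.3),.0865))*1e3)
print(arm.finish_job())
E
```

```text
t 20.4 jig mm [  1.1 -56.4] z 161.9 lean+x,+y deg [-0.07  0.1 ] F [-1.1  0.6 -3.1] M [ 0.06 -0.    0.01] grip 0.0269
foot, jig mm [  0.54349753 -48.05196024]
the job is handed in; nothing more can be done
None
```

I slid the plate home in the slot, rocked the block free of both keepers, and handed the job in at 20.4 s with the block held in the gripper above its nest.

**Plate:** It went in to a firm stop. Its trailing end measured at jig y 88.2 mm, where home is 88, and a centred push met firm resistance. I used the smaller of the two white plates and left the blue one alone.

**Keepers:** I rocked the block to both sides until it hit hard resistance. The span between those two points was 13.4 mm at keeper height, against about 13 mm expected with both keepers fully back. The block then lifted out with only its own weight of 2–3 N on the wrist.

**Final hold:** The gripper is within about 0.1° of vertical, about 1 mm off nest centre in jig x and y. The foot is about 33 mm above the keepers. The last picture shows the plate still against the stop; the hammer looked undisturbed, and the tube and offcut were out of view in it.

**Checks that failed or disagreed:**
- While seating the block before rocking, the wrist force briefly reached about 98 N, under the 120 N limit. That press went through the gripped block onto the bench.
- The top and wrist cameras differed by about 2 mm across the jig.
- A rough side-view pixel reading puts the foot about 7 mm off in jig y (−48 instead of −55). The cause is probably reading the foot's near edge rather than its centre; I trust the gripper pose, which gives −56.4.

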